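Screw the dispenser head onto the reagent bottle, spout over the cylinder

TASK

Pick up the dispenser head that stands on the bench and screw it onto the neck of the clamped amber bottle: feel for the start of the thread, then tighten it clockwise until its seal is squeezed and its spout stands right over the mouth of the measuring cylinder, and let go. There is no stop at that point, so watch the spout; be gentle with the glass neck (never load it with more than about 25 N) and do not knock over the small vial or the jars that stand about.

Things in the scene. Friction and masses are not known exactly. Their poses are not given: they have to be found in the camera images.
- head_grip (a point): Centre of the flat-sided white grip on top of the loose dispenser head (about 140 g, 95 mm tall, standing upright). The grip is a block 36 mm long (head x), 24 mm wide (head y: the two flats to pinch), 40 mm tall (55 to 95 mm above the head's underside); this point is 75 mm above the underside. Axes: x along the spout, z up. Below the grip is a column 28 mm across
- head_foot (a point): Centre of the head's underside: a grey skirt 54 mm across, 32 mm tall, open below with a 44 mm bore; its ceiling is 26 mm above this point. Inside, three round lugs, 5 mm thick, stick inwards to 16.5 mm from the axis, centred 4 mm above the underside, at 0, +120 and -120 degrees from the spout's direction. Axes as head_grip
- spout_tip (a point): Open end of the head's steel spout (8 mm thick), which leaves the column 47 mm above the head's underside and turns down at its end: 62 mm from the head's axis along head +x and 34 mm above the underside (41 mm below head_grip)
- neck_top (a point): On the axis of the fixed amber bottle's neck (bottle 84 mm across), at the top of its black rubber seal when free, 138 mm above the bench. Neck: a 29 mm post with three slanting thread ridges reaching 19.5 mm from the axis, 6 mm thick, each spanning 92 degrees, with three 28 degree gaps between. x points at the cylinder, z up; it does NOT tell where the thread starts
- neck_foot (a point): On the neck's axis at the bottle's shoulder, 100 mm above the bench; axes as neck_top. Ridge undersides are 18.5 mm above it at the high end and fall 5 mm going clockwise (from above). Lugs pass down the gaps with about 12 degrees of play: the ceiling then meets the seal with the head's underside 12 mm above this point. Elsewhere lugs land on ridges, underside 18 to 23 mm above it
- station: The bottle's fixed base, origin on the bench under the neck, x towards the cylinder. The thread start differs each time: in the gap to use, lugs mid-gap, the spout points 38 to 92 degrees counter-clockwise of the cylinder; the gaps 120 degrees off do not serve. Screwed clockwise, the head sinks 1 mm per 18 degrees; friction holds it when let go; past 105 degrees the lugs leave the ridges
- seal (a joint): How far the sprung seal on the neck is pressed down (m): 0 free, at most 0.007; about 2 N to start and 2.5 N more per mm. It does not turn. To get the lugs under the ridges, press the head 1 to 2 mm into the seal and turn clockwise
- cylinder_mouth (a point): Centre of the mouth of the glass measuring cylinder (25 mm across, mouth 126 mm above the bench), fixed upright 62 mm from the neck's axis
- vial: Small amber vial, 22 mm across, 50 mm tall, standing loose on the bench between head and bottle; origin at the centre of its underside, z up
- jar_a: White jar, 56 mm across, 85 mm tall, loose at the back; origin at the centre of its underside, z up
- jar_b: Amber jar, 64 mm across, 110 mm tall, loose at the back; origin at the centre of its underside, z up
- jar_c: White jar, 50 mm across, 75 mm tall, loose at the left; origin at the centre of its underside, z up
Mind the look-alikes: they are no part of the job. Leave any green or pink look-alike of the part that bears head_grip alone.

How it is judged:
By the outcome, as a careful person would: the job done as asked, in the order asked, and still so for the second after the job is handed in, with the robot touching nothing.
It also fails if it takes over 51 s, if anything falls off the work surface, if the arm or the gripper's body presses on something with over 40 N, if the wrist force passes 120 N, or if a joint passes its speed limit or range.

ROBOT

A 6-joint arm with a two-finger parallel gripper is mounted at the origin on the work surface. World frame = base frame: x ahead of the robot, y to its left, z up, the work surface at z = 0. Lengths are in mm, angles in rad, forces in N, time in s.
With the tool pointing down it reaches from about 300 to 875 mm from the base axis. Payload 4.2 kg.
Tool frame: the origin (TCP) lies on the front face of the gripper's body, between the roots of the fingers; the fingertips stand 73 mm ahead of it and the grasp point (between the pads) lies 54 mm ahead of it (arm.grasp_offset is the distance from the TCP to the grasp point, in mm); z points along the fingers, y is the direction in which the jaws open and shut (so a half turn about z gives the same grasp; the last joint's range is limited). The gripper opens to 85 mm and grips with 20 to 120 N. Pads are 22 mm wide; open, the fingers measure 114 mm over their backs; the gripper's body (76 mm by 85 mm) begins 54 mm behind the grasp point. The pads swing forward as they close: fully open they stand 13 mm farther back than shut.
Start: joints at [-1.162, 0.32, 1.565, -0, 1.257, -0.02], TCP at [239.075, -522.95, 303.938] pointing down, gripper open.
Joint ranges: [-3.11, 3.11], [-0.84, 2.01], [0.21, 2.61], [-1.34, 4.49], [0.05, 2.63], [-2.56, 2.56]. Speed limits (rad/s): [2.57, 2.57, 3.14, 3.14, 3.14, 3.14].

INTERFACE

Orientations are given as a unit quaternion [w, x, y, z].
In Python, from bench import arm gives the robot as it stands.
- The arm moves only by the tool apply_moves, never from a script. Its arguments are lists of equal length, an entry for each row: "slide": the shift along the tool's x, y, z in mm, a list of three; "turn": the turn, a rotation vector about the tool's x, y, z in degrees, a list of three. In form: {"slide": [[tx, ty, tz], ...], "turn": [[rx, ry, rz], ...]}. A call has 1 to 10 rows; each row shifts and turns the pose as measured when the row begins, along the tool's axes as they then stand; what a row does not reach is not made up. A row lasts 1/8 s, in which the tool goes at most 62.5 mm and 10.7 degrees, less where a joint would pass 70% of its speed; a pose out of reach is approached as far as the arm can. A call is refused whole if a number of a shift passes 62.5 or a number of a turn 10.7, either way. A call with a gripper value outside its range is refused whole. "claw" is the gripper's target within -1 to 1 (fully open at 1, half-way at 0, shut at -1), set as the call begins (left out, the last holds). The fingers move at their own pace and stop on an object; the grip force is fixed at half the most. Time passes only in rows, so rows that do not move let the fingers close. It gives the time, the measured TCP pose, the force and the opening at its end, in the units of the state.
- arm.read_state(): the state, without advancing time (a new reading comes with each control period).
- arm.grab_frame(name): name is "side" or "top"; returns the picture (384x512x3 uint8, red, green, blue); there is no depth.
- arm.get_calibration(name): a dict with "fovy" (degrees; the focal length in pixels is half the picture's height over the tangent of half this angle, whatever the lens; pixels are square), "cx", "cy" (the principal point, pixels), "k1" (the pictures are not rectified: a ray, as slopes to the right and down, at radius r is drawn at 1 + k1 r^2 times it, then the intrinsics apply), "rvec" (rotation vector, rad) and "tvec" (3), from world to camera coordinates, as OpenCV has them. Camera axes: x right, y down, z forward; pixel columns grow to the right and rows downward; lengths in mm; the calibration is good to about 2 mm. A picture is of the moment at which its call begins. get_calibration takes no time and is no camera call.
- arm.job_done(): hands the job in, once; it reports no verdict.
Trained networks look in the newest picture that a camera, given by its name, has taken for a name from the list of things; names that differ only in an ending like _2 or _b are one class to them, and where a whole thing is asked for, a point or a joint stands for the part that bears it (a point fixed in the world has none). Each returns a list of dicts, best first, with "confidence" (0 to 1); they miss things now and then, are a little off and sometimes report something else, mostly with a low value. They report only what shows in the picture. A call takes as long as a camera call. They do not tell look-alikes from the thing itself.
- arm.recognise(camera, target): "position" ([column, row] in pixels, amid what is visible of it).
- arm.cut_out(camera, target): "pixels" (384x512 bool, what is visible of it) and "position" ([column, row] in pixels, amid what is visible of it).
The state is a dict: "clock": time; "joints": joint angles; "qvel": joint speeds; "tau": joint torques, N m; "ee_pos": TCP position; "eef_rot": TCP orientation; "force": force on the tool from outside, world axes, zero at the start; "wrist_torque": the same for the moment, N m; "width": finger opening in mm.
Only numpy, scipy, OpenCV 4.12 (cv2) and the standard library are available. Lean on these libraries where they do the work, as an engineer would, in place of code of your own. Each camera call takes 0.05 s, during which the arm holds its last target.

## Working session

There is one attempt and no reset: what is moved stays moved. The work goes in short steps, Python scripts to look and compute and a tool call to move; the robot and the scene stay as the last step left them, time stands still between calls to the robot, and variables do not carry over. Pictures are saved under pics/ and viewed, and the job is handed in when it is done.

Besides the shell and the picture viewer there is one more tool, called after "Request:" as name(argument=value, ...) on one line, values as JSON. apply_moves: Moves the arm, as the interface text tells. Its arguments: {"type":"object","properties":{"slide":{"type":"array","items":{"type":"array","items":{"type":"number"}}},"turn":{"type":"array","items":{"type":"array","items":{"type":"number"}}},"claw":{"type":"number"}},"required":["slide","turn"]}

```bash
ls; mkdir -p pics; python3 - <<'E'
from bench import arm
import cv2
s=arm.read_state(); print({k:(v if not hasattr(v,'round') else v) for k,v in s.items()})
for n in("side","top"):
    f=arm.grab_frame(n); cv2.imwrite(f"pics/{n}0.png",cv2.cvtColor(f,cv2.COLOR_RGB2BGR)); print(n,arm.get_calibration(n))
E
```

```text
pics
{'clock': 0.0, 'joints': array([-1.16201108e+00,  3.20325392e-01,  1.56565292e+00, -2.05874235e-05,
        1.25737702e+00, -2.00226400e-02]), 'qvel': array([-0.00102756, -0.00117633, -0.00034766,  0.00127302, -0.00012725,
        0.0017344 ]), 'tau': array([-3.04372355e-03, -4.15532541e+01, -2.34167933e+01, -3.00176143e-04,
        8.14357423e-03, -9.09778151e-06]), 'ee_pos': array([ 238.93155242, -522.6467448 ,  303.07303004]), 'eef_rot': array([-8.62851775e-04,  9.77102331e-01,  2.12768084e-01, -1.79844437e-04]), 'force': array([-0.2681387 , -0.5718177 , -0.27721933]), 'wrist_torque': array([-0.04015872,  0.00108905,  0.0071639 ]), 'width': 85.34923263444209}
side {'fovy': 52.925098820968344, 'cx': 259.73648167648514, 'cy': 193.74007958890027, 'k1': -0.002679940149987514, 'rvec': array([ 0.99184802, -2.27486714,  1.24279713]), 'tvec': array([471.15557872, 287.46397437, 675.56023315])}
top {'fovy': 44.35784275950755, 'cx': 252.00451232295248, 'cy': 184.469264261459, 'k1': -0.006126413381098453, 'rvec': array([ 2.12579541, -2.12280066,  0.16465659]), 'tvec': array([  99.96326713,  598.89719323, 1376.38858772])}
```

View pics/side0.png

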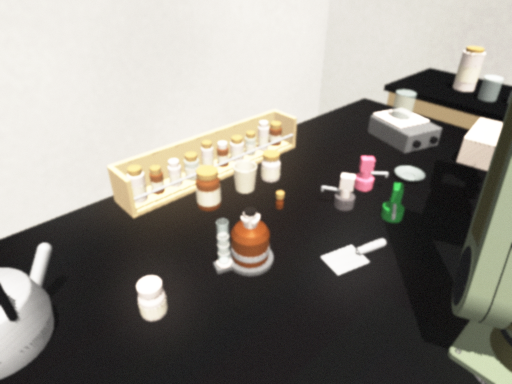

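View pics/top0.png

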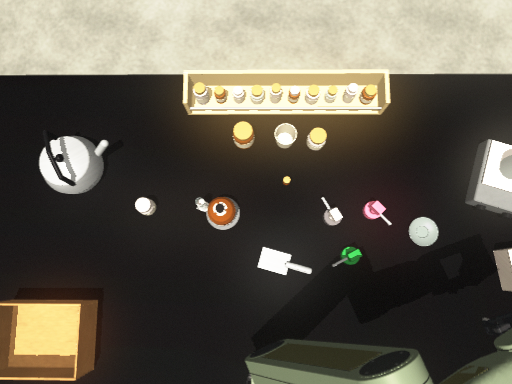

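```bash
cat > h.py <<'E'
from bench import arm
import cv2, numpy as np
from scipy.spatial.transform import Rotation as R
def cal(n):
    c=arm.get_calibration(n); f=192/np.tan(np.radians(c['fovy']/2)); M=R.from_rotvec(c['rvec']).as_matrix(); return c,f,M,np.array(c['tvec'])
def proj(n,P):
    c,f,M,t=cal(n); q=np.atleast_2d(P)@M.T+t; s=q[:,:2]/q[:,2:]; r2=(s**2).sum(1,keepdims=True); s=s*(1+c['k1']*r2); return s*f+[c['cx'],c['cy']]
def ray(n,uv):
    c,f,M,t=cal(n); d=(np.array(uv,float)-[c['cx'],c['cy']])/f; s=d.copy()
    for _ in range(5): s=d/(1+c['k1']*(s@s))
    v=M.T@np.array([s[0],s[1],1]); return -M.T@t, v/np.linalg.norm(v)
def atz(n,uv,z):
    o,v=ray(n,uv); return o+v*(z-o[2])/v[2]
def tri(uv1,uv2):
    o1,v1=ray('side',uv1);o2,v2=ray('top',uv2)
    A=np.array([v1,-v2]).T; x=np.linalg.lstsq(A,o2-o1,rcond=None)[0]
    a=o1+v1*x[0];b=o2+v2*x[1]; return (a+b)/2,np.linalg.norm(a-b)
def snap(n,name,box=None,sc=1):
    f=arm.grab_frame(n); 
    g=cv2.cvtColor(f,cv2.COLOR_RGB2BGR)
    if box: g=g[box[1]:box[3],box[0]:box[2]]
    cv2.imwrite(f"pics/{name}.png",cv2.resize(g,None,fx=sc,fy=sc,interpolation=cv2.INTER_CUBIC)); return f
E
python3 - <<'E'
from h import *
for n in("side","top"):
  for t in("head_grip","head_foot","spout_tip","neck_top","cylinder_mouth","vial"):
    print(n,t,[(np.round(d['position'],1),round(d['confidence'],2)) for d in arm.recognise(n,t)])
E
```

```text
side head_grip [(array([343.8, 192.9]), 0.67), (array([393.3, 206.9]), 0.67)]
side head_foot [(array([345.1, 191.7]), 0.88), (array([392.4, 206.6]), 0.88), (array([364.2, 174.9]), 0.77)]
side spout_tip [(array([392.1, 207.2]), 0.97), (array([366.2, 174. ]), 0.75), (array([344.8, 190.6]), 0.59)]
side neck_top [(array([244.2, 246.8]), 0.82), (array([342.5, 192.8]), 0.36)]
side cylinder_mouth [(array([243.3, 251.8]), 0.64)]
side vial [(array([279.6, 199.5]), 0.68)]
top head_grip [(array([328.1, 212.6]), 0.79), (array([347.9, 256. ]), 0.71), (array([371.3, 209.1]), 0.7)]
top head_foot [(array([348. , 252.8]), 0.86), (array([371.7, 209.8]), 0.77), (array([331.3, 219.1]), 0.52)]
top spout_tip [(array([350.8, 256.2]), 0.64), (array([329.8, 218.2]), 0.59), (array([372.9, 208.5]), 0.55), (array([317.2, 137.2]), 0.36)]
top neck_top [(array([222.5, 215.3]), 0.71)]
top cylinder_mouth [(array([223.9, 214.6]), 0.59)]
top vial [(array([289.7, 179. ]), 0.63)]
```

Three heads show: white/grey at side (345,192) and top (333,213), pink at top (374,210), green at top (350,256). The white/grey one fits the description (white grip, grey skirt), so I'll confirm it in an enlarged crop.

```bash
python3 - <<'E'
from h import *
a=arm.grab_frame("side");b=arm.grab_frame("top")
c=lambda f,x,y,w,h,s:cv2.resize(cv2.cvtColor(f,cv2.COLOR_RGB2BGR)[y:y+h,x:x+w],None,fx=s,fy=s,interpolation=cv2.INTER_CUBIC)
for n,im in (("c_head",np.hstack([c(a,310,160,50,60,8),c(b,310,185,50,60,8)])),("c_bot",np.hstack([c(a,205,200,80,80,5),c(b,185,180,80,80,5)]))):
    cv2.imwrite(f"pics/{n}.png",im)
np.save('a0',a);np.save('b0',b)
E
```

```text
(no output)
```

View pics/c_head.png

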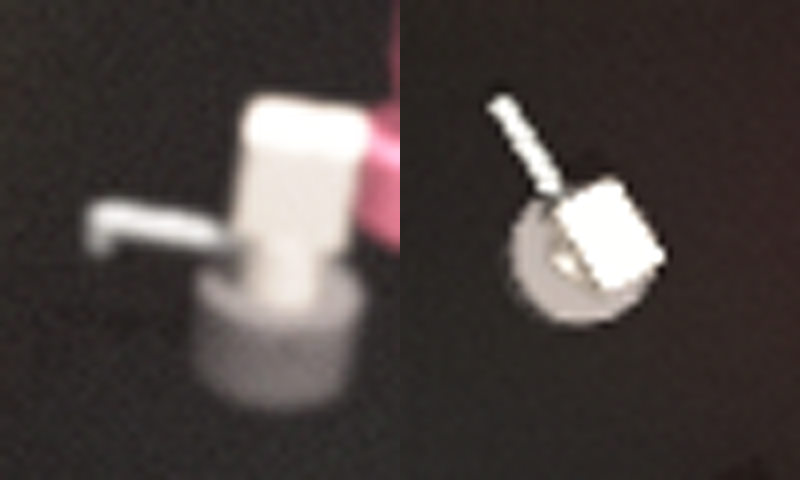

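View pics/c_bot.png

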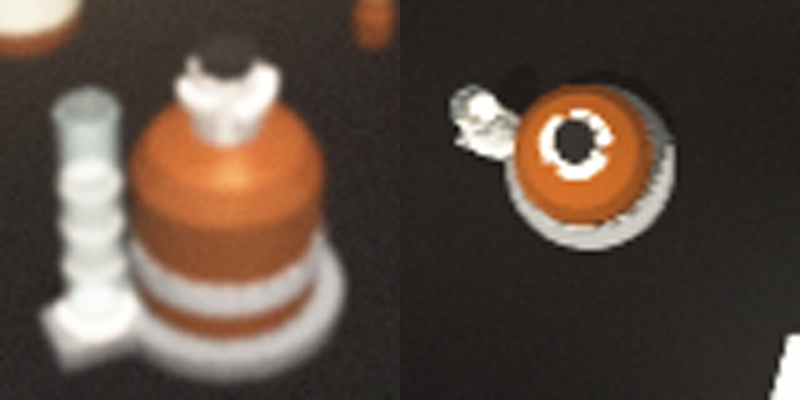

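The crop confirms it: white grip, grey skirt, spout towards upper left in the top view. Next I'll measure head, neck and cylinder.

```bash
python3 - <<'E'
from h import *
A=lambda x,y:(310-.5+(x+.5)/8,160-.5+(y+.5)/8); B=lambda x,y:(310-.5+(x-400+.5)/8,185-.5+(y+.5)/8)
C=lambda x,y:(205-.5+(x+.5)/5,200-.5+(y+.5)/5); D=lambda x,y:(185-.5+(x-400+.5)/5,180-.5+(y+.5)/5)
g=atz('top',B(609,234),95); print('grip top z95',g)
print('skirt z32',atz('top',B(580,256),32))
tip=atz('top',B(500,103),47+0); print('tip',tip)
print('side grip top',atz('side',A(307,125),95),'skirt bottom c', atz('side',A(275,372),0))
print('side tip outlet z34',atz('side',A(98,250),34))
q=[atz('top',B(*p),95)[:2] for p in((555,205),(610,178),(665,255),(605,290))];q=np.array(q)
print(q.round(1), [np.linalg.norm(q[i]-q[i-1]).round(1) for i in range(4)])
d=q[1]-q[2];e=q[0]-q[3];print('dir',np.degrees(np.arctan2(d[1],d[0])),np.degrees(np.arctan2(e[1],e[0])), 'spout', np.degrees(np.arctan2(*(tip-g)[1::-1])))
print('neck top',atz('top',D(575,142),138),'side',atz('side',C(227,58),138), tri(C(227,58),D(575,142)))
print('base', atz('top',D(592,166),0))
print('cyl top', atz('top',D(468,100),126),'side',atz('side',C(88,100),126))
E
```

```text
grip top z95 [ 504.93562024 -143.04337024   95.        ]
skirt z32 [ 503.46099278 -141.99978804   32.        ]
tip [ 559.87225247 -111.04566309   47.        ]
side grip top [ 503.0563606  -142.85261993   95.        ] skirt bottom c [ 498.35923165 -140.3890935     0.        ]
side tip outlet z34 [ 557.07406923 -111.64401827   34.        ]
[[ 515.5 -123.8]
 [ 525.4 -144. ]
 [ 497.3 -163.1]
 [ 484.6 -141. ]] [np.float64(35.4), np.float64(22.5), np.float64(34.0), np.float64(25.4)]
dir 34.2496539688305 29.213168852342342 spout 30.218556293536132
neck top [516.40101128 190.79950017 138.        ] side [511.03747934 196.01866904 138.        ] (array([516.85818415, 191.08635944, 132.58076305]), np.float64(0.5377402653479388))
base [518.18403212 191.85847344   0.        ]
cyl top [542.01921444 253.56367288 126.        ] side [539.70315839 246.68372107 126.        ]
```

```bash
python3 - <<'E'
import numpy as np,cv2
b=np.load('b0.npy');a=np.load('a0.npy')
f=lambda im,x,y,w,h,s:cv2.resize(cv2.cvtColor(im,cv2.COLOR_RGB2BGR)[y:y+h,x:x+w],None,fx=s,fy=s,interpolation=cv2.INTER_CUBIC)
cv2.imwrite('pics/neck.png',np.hstack([f(a,236,204,32,30,12),f(b,206,194,32,30,12)]))
E
```

```text
(no output)
```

View pics/neck.png

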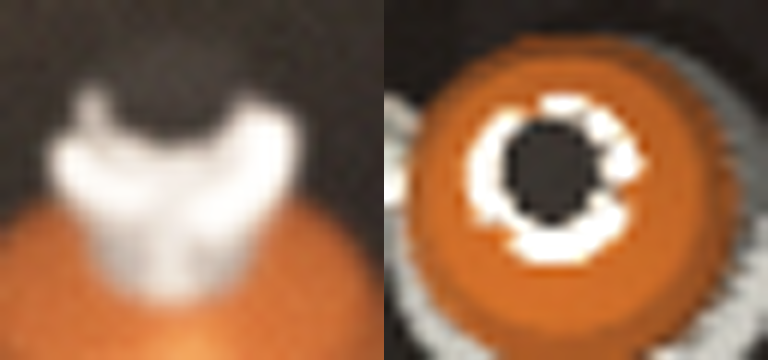

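```bash
cat > ov.py <<'E'
from h import *
def circ(c,r,z,n=60):
    t=np.linspace(0,2*np.pi,n); return np.c_[c[0]+r*np.cos(t),c[1]+r*np.sin(t),0*t+z]
def draw(n,f,box,s,curves):
    x,y,w,h=box; g=cv2.resize(cv2.cvtColor(f,cv2.COLOR_RGB2BGR)[y:y+h,x:x+w],None,fx=s,fy=s,interpolation=cv2.INTER_CUBIC)
    for P,col in curves:
        p=(proj(n,P)-[x,y]+.5)*s; cv2.polylines(g,[p.round().astype(int)],False,col,1)
    return g
E
cat > o1.py <<'E'
from ov import *
import sys
nx,ny,az=map(float,sys.argv[1:4])
a=np.load('a0.npy');b=np.load('b0.npy')
u=np.array([np.cos(np.radians(az)),np.sin(np.radians(az))]);c=np.array([nx,ny]);cy=c+62*u
cu=[(circ(c,19.5,122),(255,0,0)),(circ(c,42,20),(0,255,0)),(circ(c,42,75),(0,255,255)),(circ(cy,12.5,126),(255,0,255)),(circ(cy,12.5,10),(255,255,0)),(circ(c,8,138),(0,0,255))]
cv2.imwrite('pics/'+sys.argv[4]+'.png',np.hstack([draw('side',a,(205,195,80,85),5,cu),draw('top',b,(185,180,80,85),5,cu)]))
E
python3 o1.py 517 191 67 o1; python3 -c "
from h import *
for n in('side','top'):
  c,f,M,t=cal(n);print(-M.T@t)"
```

```text
[ 33.06225204 630.38430008 602.10237189]
[ 355.22131059   76.92061591 1459.80035847]
```

View pics/o1.png

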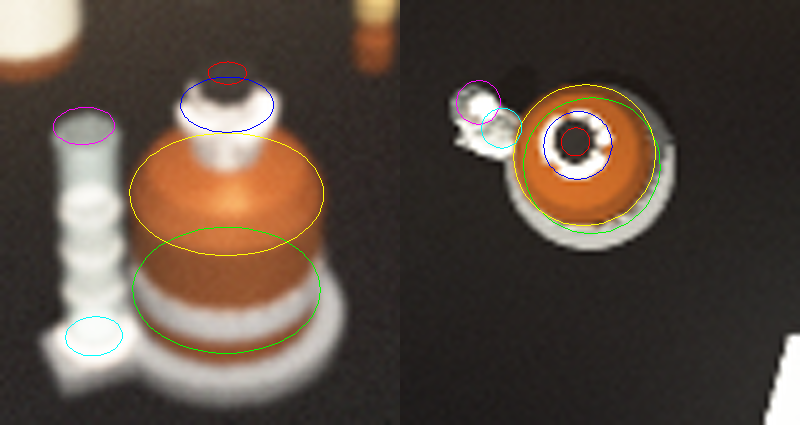

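```bash
python3 - <<'E'
import numpy as np,cv2
b=np.load('b0.npy');a=np.load('a0.npy')
def f(im,x,y,w,h,s):
    g=cv2.cvtColor(im,cv2.COLOR_RGB2BGR)[y:y+h,x:x+w].astype(float)
    g=255*(np.clip(g,0,255)/255)**.6
    return cv2.resize(g.astype(np.uint8),None,fx=s,fy=s,interpolation=cv2.INTER_CUBIC)
cv2.imwrite('pics/cyl.png',np.hstack([f(a,208,210,32,70,8),np.vstack([f(b,186,186,32,35,8)]*2)]))
E
```

```text
(no output)
```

View pics/cyl.png

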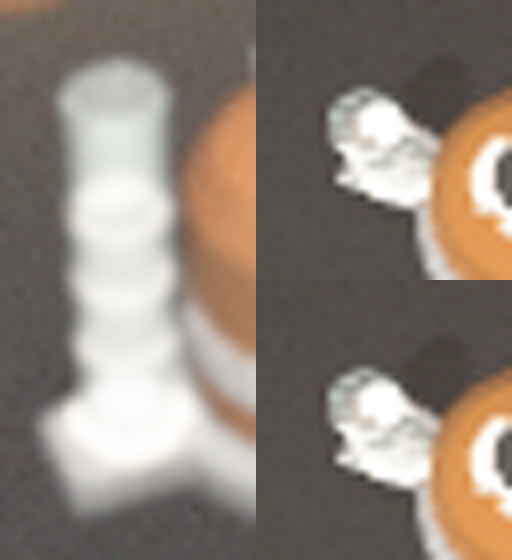

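```bash
python3 - <<'E'
from h import *
P,e=tri((222.0,220.8),(199.3,201.1));print(P,e)
print(atz('top',(199.3,201.1),126),atz('side',(222.0,220.8),126))
# head skirts both; grip top
print(tri((310+307/8-.5,160+122/8-.5),(310+209/8-.5,185+234/8-.5)))
# ridge white side center ; neck
c=np.array([517,191]);
for az in(58,62,67,72): 
  print(az,proj('side',[*(c+62*np.array([np.cos(np.radians(az)),np.sin(np.radians(az))])),126]),proj('top',[*(c+62*np.array([np.cos(np.radians(az)),np.sin(np.radians(az))])),126]))
E
```

```text
[537.26036765 249.88915571 126.06010988] 1.1577996349001782
[537.68740451 250.31127676 126.        ] [536.80627449 249.52657583 126.        ]
(array([ 504.42973212, -143.1059218 ,   95.75862901]), np.float64(1.4078297141352236))
58 [[220.28992583 216.7970907 ]] [[201.7361362  196.89364167]]
62 [[220.60206002 218.02410333]] [[200.9551272  198.18794057]]
67 [[221.20095697 219.54195482]] [[200.10748365 199.87573771]]
72 [[222.03067309 221.03030955]] [[199.40888502 201.62947505]]
```

```bash
python3 - <<'E'
from h import *
from scipy.ndimage import map_coordinates as mc
for nm in('top','side'):
  b=np.load('b0.npy' if nm=='top' else 'a0.npy').astype(float)
  print(nm)
  th=np.arange(0,360,6)
  o=[]
  for t in th:
    v=[]
    for r in(16.5,17.5,18.5):
     for z in(121,123,125):
      P=[516.8+r*np.cos(np.radians(t)),191+r*np.sin(np.radians(t)),z]
      u=proj(nm,P)[0]; v.append(mc(b[...,2],[[u[1]],[u[0]]],order=1)[0])
    o.append(int(np.mean(v)))
  print([(int(t),x) for t,x in zip(th,o)])
E
```

```text
top
[(0, 226), (6, 198), (12, 147), (18, 78), (24, 87), (30, 125), (36, 173), (42, 216), (48, 212), (54, 220), (60, 234), (66, 239), (72, 236), (78, 240), (84, 242), (90, 241), (96, 241), (102, 246), (108, 244), (114, 240), (120, 200), (126, 154), (132, 118), (138, 107), (144, 155), (150, 219), (156, 234), (162, 243), (168, 247), (174, 249), (180, 247), (186, 244), (192, 239), (198, 234), (204, 232), (210, 237), (216, 215), (222, 229), (228, 226), (234, 232), (240, 207), (246, 160), (252, 93), (258, 63), (264, 60), (270, 139), (276, 225), (282, 239), (288, 243), (294, 244), (300, 211), (306, 192), (312, 215), (318, 233), (324, 233), (330, 223), (336, 188), (342, 180), (348, 206), (354, 223)]
side
[(0, 90), (6, 116), (12, 136), (18, 140), (24, 132), (30, 122), (36, 121), (42, 132), (48, 153), (54, 181), (60, 206), (66, 223), (72, 234), (78, 237), (84, 238), (90, 239), (96, 240), (102, 241), (108, 242), (114, 242), (120, 240), (126, 235), (132, 231), (138, 229), (144, 232), (150, 236), (156, 239), (162, 240), (168, 242), (174, 244), (180, 246), (186, 249), (192, 250), (198, 251), (204, 252), (210, 250), (216, 249), (222, 246), (228, 242), (234, 230), (240, 214), (246, 193), (252, 168), (258, 145), (264, 123), (270, 103), (276, 82), (282, 67), (288, 59), (294, 57), (300, 58), (306, 58), (312, 59), (318, 59), (324, 59), (330, 59), (336, 58), (342, 59), (348, 60), (354, 68)]
```

```bash
cat > go.py <<'E'
from h import *
import sys
def st():
    s=arm.read_state(); q=s['eef_rot']; Rm=R.from_quat([q[1],q[2],q[3],q[0]]); return s,Rm
def target(az):
    a=np.radians(az); x=[np.cos(a),np.sin(a),0]; y=[np.sin(a),-np.cos(a),0]; return R.from_matrix(np.array([x,y,[0,0,-1]]).T)
if __name__=='__main__':
    x,y,z,az=map(float,sys.argv[1:5]); s,Rm=st(); T=target(az)
    d=Rm.inv().apply(np.array([x,y,z])-s['ee_pos']); w=(Rm.inv()*T).as_rotvec(degrees=True)
    m=Rm.as_matrix(); print('pos',s['ee_pos'].round(1),'az',np.degrees(np.arctan2(m[1,0],m[0,0])).round(2),'slide',d.round(1),'turn',w.round(2),'t',s['clock'],'F',s['force'].round(1),'w',round(s['width'],1))
E
python3 go.py 504.2 -142.8 230 30.5
python3 -c "
from h import *
print(atz('top',(375,208),95),atz('top',(288,180.5),50),atz('top',(243,129),110),atz('top',(285,130),80))"
```

```text
pos [ 239.1 -523.   303.9] az 24.57 slide [ 399.2 -235.5   73.9] turn [ 0.    0.   -5.93] t 0.8 F [-0.1 -0.7  0. ] w 85.6
[ 521.98563695 -257.43264869   95.        ] [611.38564542  -8.52191622  50.        ] [755.99740926 127.05353639 110.        ] [761.50578531   0.78519801  80.        ]
```

Request:
apply_moves(slide=[[50,-29,6],[50,-29,6],[50,-29,6],[50,-29,6],[50,-29,6],[50,-29,6],[50,-29,6],[48,-29,6]], turn=[[0,0,-1],[0,0,-1],[0,0,-1],[0,0,-1],[0,0,-1],[0,0,-1],[0,0,0],[0,0,0]], claw=1)

```text
clock: 1.8
ee_pos: [488.9, -125.0, 255.3]
eef_rot: [0.004, 0.965, 0.261, 0.002]
force: [1.1, -0.6, -0.1]
width: 85.4
```

```bash
python3 go.py 504.2 -142.8 230 30.5
```

```text
pos [ 488.9 -125.   255.3] az 30.26 slide [ 4.2 22.8 25.5] turn [ 0.46 -0.16 -0.24] t 1.8 F [ 1.1 -0.6 -0.1] w 85.4
```

Request:
apply_moves(slide=[[4,23,20],[0,0,0]], turn=[[0.4,0,0],[0,0,0]])

```text
clock: 2.05
ee_pos: [506.4, -138.3, 235.1]
eef_rot: [-0.0, 0.964, 0.265, 0.002]
force: [-0.8, 0.2, -0.3]
width: 85.8
```

```bash
python3 - <<'E'
from ov import *
from go import *
a=arm.grab_frame('side');b=arm.grab_frame('top')
f=lambda im,x,y,w,h,s:cv2.resize(cv2.cvtColor(im,cv2.COLOR_RGB2BGR)[y:y+h,x:x+w],None,fx=s,fy=s,interpolation=cv2.INTER_CUBIC)
cv2.imwrite('pics/ap.png',np.hstack([f(a,300,110,100,110,4),f(b,290,160,100,110,4)]))
E
python3 go.py 504.2 -142.8 129 30.5
```

```text
pos [ 505.9 -138.5  236.5] az 30.69 slide [ -4.2   2.6 107.5] turn [ 0.1  -0.31  0.19] t 2.15 F [ 0.3  0.8 -0.2] w 85.2
```

View pics/ap.png

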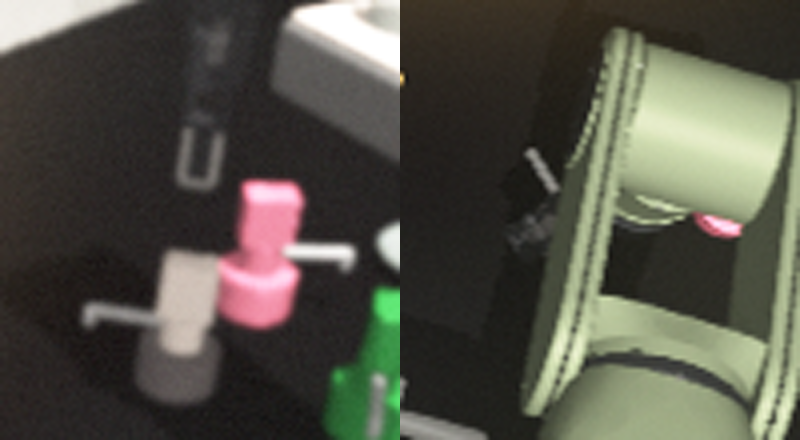

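Request:
apply_moves(slide=[[-4,2.6,25],[0,0,25],[0,0,25],[0,0,18],[0,0,0]], turn=[[0,0,0],[0,0,0],[0,0,0],[0,0,0],[0,0,0]])

```text
clock: 2.78
ee_pos: [502.9, -145.5, 146.6]
eef_rot: [0.002, 0.965, 0.261, 0.006]
force: [0.0, 0.3, 0.1]
width: 85.4
```

```bash
python3 go.py 504.2 -142.8 129 30.5; python3 -c "
from h import *
snap('side','ap2',(300,110,400,220),6)"
```

```text
pos [ 502.9 -145.5  146.6] az 30.28 slide [ 2.3 -1.8 17.6] turn [ 0.43 -0.64 -0.23] t 2.775 F [0.  0.3 0.1] w 85.4
```

View pics/ap2.png

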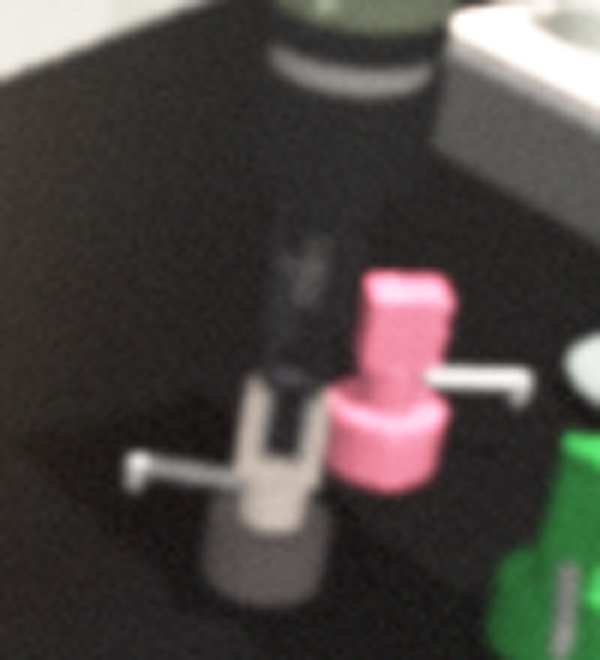

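The finger stands in line with the grip (side crop, about (285,420)). Descend and close.

Request:
apply_moves(slide=[[2,-1.5,14],[0,0,2],[0,0,0]], turn=[[0.4,-0.6,0],[0,0,0],[0,0,0]])

```text
clock: 3.2
ee_pos: [505.6, -143.9, 132.8]
eef_rot: [0.002, 0.965, 0.261, 0.003]
force: [-0.0, -0.1, -0.1]
width: 85.8
```

```bash
python3 go.py 504.2 -142.8 129 30.5
```

```text
pos [ 505.6 -143.9  132.8] az 30.23 slide [-0.7 -1.6  3.8] turn [ 0.27 -0.24 -0.27] t 3.2 F [-0.  -0.1 -0.1] w 85.8
```

Request:
apply_moves(slide=[[-0.7,-1.6,3.5],[0,0,0],[0,0,0],[0,0,0],[0,0,0],[0,0,0]], turn=[[0.2,-0.2,-0.2],[0,0,0],[0,0,0],[0,0,0],[0,0,0],[0,0,0]], claw=-1)

```text
clock: 3.95
ee_pos: [504.4, -142.7, 129.6]
eef_rot: [0.001, 0.965, 0.263, 0.001]
force: [1.2, 0.1, 0.5]
width: 23.2
```

```bash
python3 go.py 504.2 -142.8 129 30.5;  python3 -c "
from h import *
snap('side','gr',(300,110,400,220),6)"
```

```text
pos [ 504.4 -142.7  129.6] az 30.46 slide [-0.2 -0.   0.6] turn [ 0.1  -0.08 -0.04] t 3.95 F [1.2 0.1 0.5] w 23.2
```

View pics/gr.png

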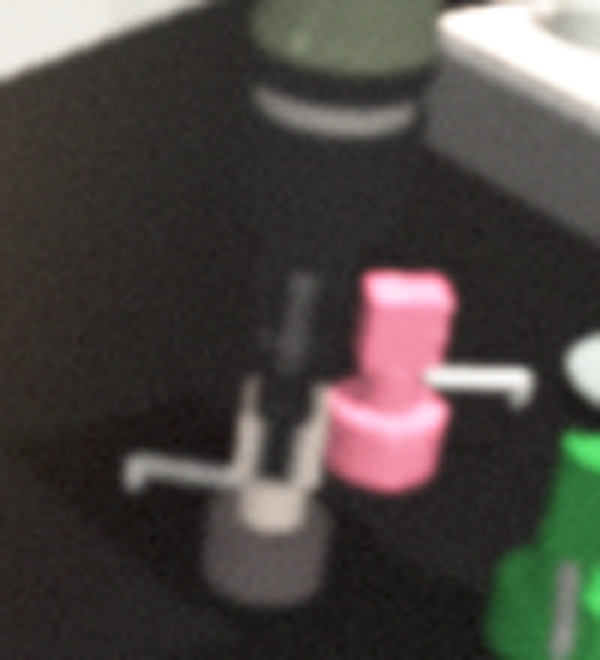

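Width 23 mm: the head is held. Lift.

Request:
apply_moves(slide=[[0,0,-20],[0,0,-45],[0,0,-55],[0,0,-55],[0,0,0]], turn=[[0,0,0],[0,0,0],[0,0,0],[0,0,0],[0,0,0]])

```text
clock: 4.62
ee_pos: [503.4, -142.5, 307.9]
eef_rot: [-0.001, 0.965, 0.263, -0.001]
force: [-0.7, -0.6, -2.0]
width: 23.3
```

```bash
python3 go.py 517 191 310 139
```

```text
pos [ 503.4 -142.5  307.9] az 30.45 slide [ 180.7 -280.6   -1.9] turn [-2.0000e-01 -2.0000e-02 -1.0855e+02] t 4.625 F [-0.7 -0.6 -2. ] w 23.3
```

Request:
apply_moves(slide=[[18,-28,0],[23,-24,0],[27,-19,0],[30,-14,0],[32,-9,0],[33,-3,0]], turn=[[0,0,-10],[0,0,-10.5],[0,0,-10.5],[0,0,-10.5],[0,0,-10.5],[0,0,-10.5]])

```text
clock: 5.38
ee_pos: [507.7, 60.1, 299.1]
eef_rot: [-0.007, 0.68, 0.734, -0.006]
force: [0.5, -0.6, -1.4]
width: 23.5
```

```bash
python3 go.py 517 191 310 139
```

```text
pos [507.7  60.1 299.1] az 94.37 slide [129.8  19.1 -11. ] turn [ -0.96  -0.52 -44.62] t 5.375 F [ 0.5 -0.6 -1.4] w 23.5
```

Request:
apply_moves(slide=[[26,4,-4],[25,8,-4],[23,11,-3],[21,15,-2],[17,16,-2],[0,0,0]], turn=[[-0.4,-0.2,-9],[-0.2,0,-9],[0,0,-9],[0,0,-9],[0,0,-8],[0,0,0]])

```text
clock: 6.12
ee_pos: [510.5, 192.2, 302.7]
eef_rot: [-0.012, 0.342, 0.94, -0.008]
force: [0.5, -0.5, -0.6]
width: 22.9
```

```bash
python3 go.py 517 191 310 139
```

```text
pos [510.5 192.2 302.7] az 140.04 slide [-5.7  3.1 -7.4] turn [-1.31 -0.98  1.06] t 6.125 F [ 0.5 -0.5 -0.6] w 22.9
```

Request:
apply_moves(slide=[[-5.7,3.1,0],[0,0,0]], turn=[[-1.3,-1,1],[0,0,0]])

```text
clock: 6.38
ee_pos: [516.6, 189.4, 300.7]
eef_rot: [-0.0, 0.352, 0.936, -0.001]
force: [-0.1, -0.1, -1.2]
width: 23.2
```

```bash
python3 go.py 517 191 300 139
cat > look.py <<'E'
from ov import *
from go import *
import sys
# overlay predicted head model at current pose + neck
name=sys.argv[1]; box=eval(sys.argv[2]) if len(sys.argv)>2 else None
s,Rm=st(); p=s['ee_pos']
def H(P): # head coords (underside origin, x spout, y, z up) -> world; tool x=hx, y=-hy, z=-hz
    P=np.atleast_2d(P); return p+Rm.apply(np.c_[P[:,0],-P[:,1],129.6-P[:,2]])
a=arm.grab_frame('side');b=arm.grab_frame('top')
n=np.array([517,191]); cyl=np.array([537.3,249.9])
cu=[(H(circ((0,0),27,0)),(0,0,255)),(H(circ((0,0),27,32)),(0,255,255)),(H([[0,0,47],[62,0,47],[62,0,34]]),(0,255,0)),(circ(n,19.5,122),(255,0,0)),(circ(cyl,12.5,126),(255,0,255))]
A=draw('side',a,(185,150,100,110),4,[]);B=draw('side',a,(185,150,100,110),4,cu)
cv2.imwrite(f'pics/{name}.png',np.hstack([A,B]))
cv2.imwrite(f'pics/{name}_t.png',np.hstack([draw('top',b,(170,160,100,110),4,[]),draw('top',b,(170,160,100,110),4,cu)]))
E
python3 look.py hov
```

```text
pos [516.6 189.4 300.7] az 138.81 slide [0.7 1.4 0.7] turn [-0.14  0.03 -0.19] t 6.375 F [-0.1 -0.1 -1.2] w 23.2
```

View pics/hov.png

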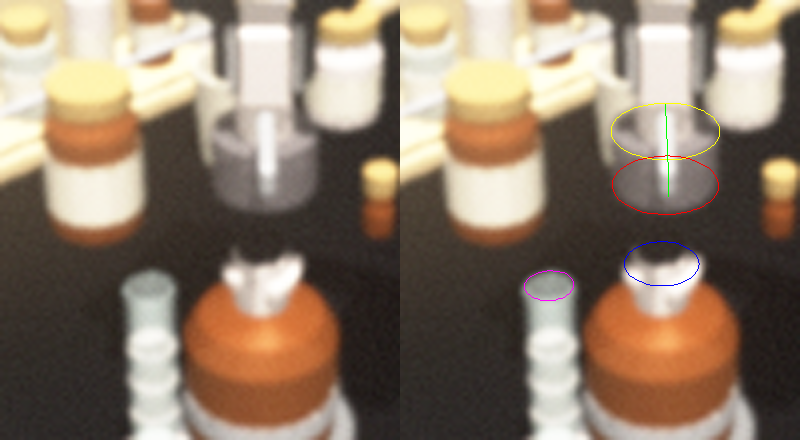

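View pics/hov_t.png

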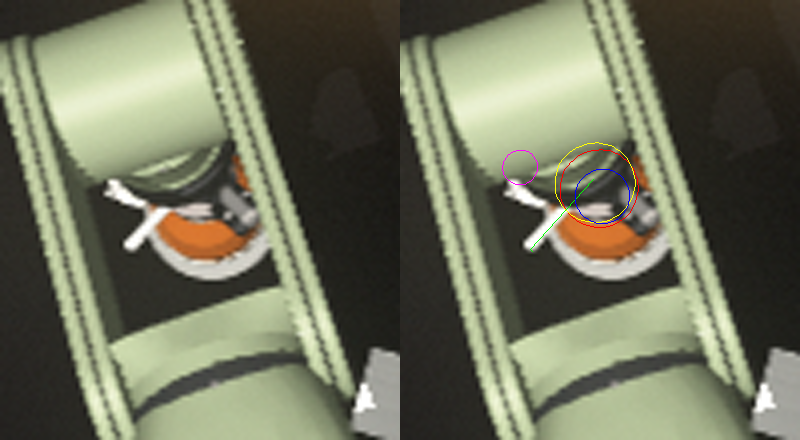

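Camera and arm agree: the predicted head outline falls on the seen head (side crop, about (665,185)), and the neck circle on the ridges. Now down to just above the ridges.

Request:
apply_moves(slide=[[0.7,1.4,12],[0,0,14],[0,0,8],[0,0,3],[0,0,0]], turn=[[0,0,0],[0,0,0],[0,0,0],[0,0,0],[0,0,0]])

```text
clock: 7.1
ee_pos: [516.4, 190.2, 260.5]
eef_rot: [-0.001, 0.352, 0.936, -0.002]
force: [0.1, -0.1, -1.4]
width: 23.0
```

```bash
python3 go.py 517 191 254 139; python3 look.py h2
```

```text
pos [516.4 190.2 260.5] az 138.74 slide [0.1 1.  6.5] turn [-0.24 -0.05 -0.26] t 7.1 F [ 0.1 -0.1 -1.4] w 23.0
```

View pics/h2.png

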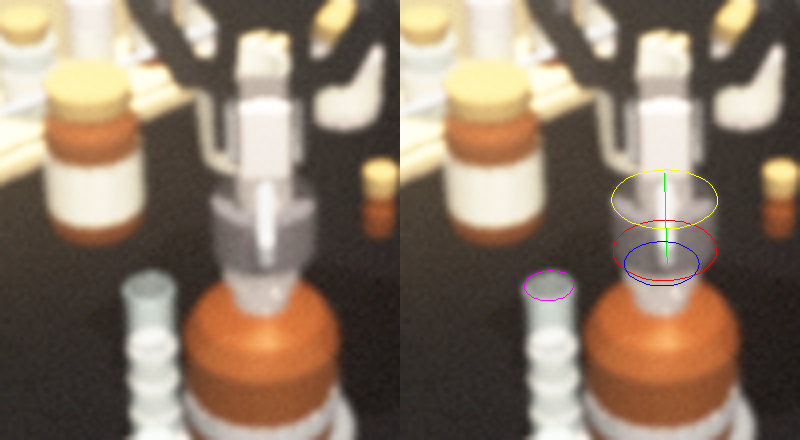

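Request:
apply_moves(slide=[[0,0.9,3],[0,0,3],[0,0,1.5]], turn=[[-0.2,0,-0.2],[0,0,0],[0,0,0]])

```text
clock: 7.58
ee_pos: [517.2, 192.0, 254.5]
eef_rot: [-0.0, 0.351, 0.936, 0.002]
force: [-2.0, 2.1, -0.4]
width: 23.4
```

```bash
python3 go.py 517 191 246 139
```

```text
pos [517.2 192.  254.5] az 138.92 slide [-0.5 -0.9  8.5] turn [ 0.2  -0.09 -0.08] t 7.575 F [-2.   2.1 -0.4] w 23.4
```

Request:
apply_moves(slide=[[0,0,1]], turn=[[0,0,0]])

```text
clock: 7.7
ee_pos: [517.0, 192.2, 253.4]
eef_rot: [-0.0, 0.351, 0.936, 0.002]
force: [-1.2, 1.9, -1.4]
width: 23.2
```

Request:
apply_moves(slide=[[0,0,1]], turn=[[0,0,0]])

```text
clock: 7.82
ee_pos: [516.9, 192.2, 252.3]
eef_rot: [-0.0, 0.351, 0.936, 0.002]
force: [-1.2, 2.0, 0.1]
width: 23.4
```

Request:
apply_moves(slide=[[0,0,1]], turn=[[0,0,0]])

```text
clock: 7.95
ee_pos: [516.9, 192.1, 251.1]
eef_rot: [-0.0, 0.351, 0.936, 0.002]
force: [-1.8, 1.3, 0.1]
width: 23.8
```

Request:
apply_moves(slide=[[1,0,0.5]], turn=[[0,0,0]])

```text
clock: 8.07
ee_pos: [516.4, 192.5, 250.5]
eef_rot: [-0.0, 0.351, 0.936, 0.001]
force: [0.1, 0.6, -0.7]
width: 23.3
```

Request:
apply_moves(slide=[[0,0,1]], turn=[[0,0,0]])

```text
clock: 8.2
ee_pos: [516.5, 192.3, 249.4]
eef_rot: [0.0, 0.351, 0.937, 0.001]
force: [0.9, 0.9, -0.8]
width: 23.2
```

Request:
apply_moves(slide=[[0,0,1]], turn=[[0,0,0]])

```text
clock: 8.32
ee_pos: [516.5, 192.2, 248.2]
eef_rot: [0.0, 0.351, 0.937, 0.001]
force: [-1.1, 1.3, -1.3]
width: 23.4
```

Request:
apply_moves(slide=[[0.3,0,1]], turn=[[0,0,0]])

```text
clock: 8.45
ee_pos: [516.3, 192.3, 247.2]
eef_rot: [0.0, 0.351, 0.937, 0.001]
force: [0.6, 1.1, -1.3]
width: 23.1
```

Request:
apply_moves(slide=[[0,0,1]], turn=[[0,0,0]])

```text
clock: 8.57
ee_pos: [516.3, 192.3, 246.1]
eef_rot: [0.0, 0.351, 0.937, 0.001]
force: [-0.2, 0.0, -0.6]
width: 23.3
```

Request:
apply_moves(slide=[[0,0,1]], turn=[[0,0,0]])

```text
clock: 8.7
ee_pos: [516.2, 192.2, 245.0]
eef_rot: [0.0, 0.351, 0.937, 0.001]
force: [-0.7, 0.2, 0.5]
width: 23.3
```

Request:
apply_moves(slide=[[0,0,1]], turn=[[0,0,0]])

```text
clock: 8.82
ee_pos: [516.1, 192.2, 243.9]
eef_rot: [0.0, 0.351, 0.937, 0.001]
force: [-0.4, 0.2, -1.2]
width: 23.3
```

Through the gap (no contact at ridge height). On to the seal.

Request:
apply_moves(slide=[[0,0,1]], turn=[[0,0,0]])

```text
clock: 8.95
ee_pos: [516.2, 192.1, 242.8]
eef_rot: [0.0, 0.351, 0.937, 0.001]
force: [-1.3, 0.7, -0.5]
width: 23.6
```

Request:
apply_moves(slide=[[0,0,1]], turn=[[0,0,0]])

```text
clock: 9.07
ee_pos: [516.3, 192.2, 241.8]
eef_rot: [0.0, 0.351, 0.937, 0.001]
force: [-0.9, 0.2, -1.3]
width: 23.3
```

Request:
apply_moves(slide=[[0,0,1]], turn=[[0,0,0]])

```text
clock: 9.2
ee_pos: [516.3, 192.2, 241.0]
eef_rot: [0.0, 0.351, 0.937, 0.001]
force: [-1.6, -0.4, 2.1]
width: 23.6
```

Request:
apply_moves(slide=[[0,0,0.8]], turn=[[0,0,0]])

```text
clock: 9.32
ee_pos: [516.3, 192.2, 240.6]
eef_rot: [0.0, 0.351, 0.937, 0.001]
force: [-2.0, -0.3, 3.0]
width: 23.3
```

Request:
apply_moves(slide=[[0,0,0.9]], turn=[[0,0,0]])

```text
clock: 9.45
ee_pos: [516.3, 192.2, 240.2]
eef_rot: [0.001, 0.351, 0.937, 0.001]
force: [-1.4, 0.1, 4.7]
width: 23.5
```

Request:
apply_moves(slide=[[0,0,0.6],[0,0,0.5]], turn=[[0,0,4],[0,0,4]])

```text
clock: 9.7
ee_pos: [516.3, 192.2, 240.1]
eef_rot: [0.001, 0.417, 0.909, 0.001]
force: [-1.7, -0.7, 4.0]
width: 23.2
```

```bash
python3 go.py 516.3 192.2 240 71; python3 -c "
from bench import arm;print(arm.read_state()['wrist_torque'])"
```

```text
pos [516.3 192.2 240.1] az 130.73 slide [0.  0.  0.1] turn [ 0.19 -0.08 59.73] t 9.7 F [-1.7 -0.7  4. ] w 23.2
[-0.12382019  0.45817361  0.07296792]
```

Request:
apply_moves(slide=[[0,0,0.6],[0,0,0.7]], turn=[[0,0,5],[0,0,5]])

```text
clock: 9.95
ee_pos: [516.3, 192.1, 239.9]
eef_rot: [0.001, 0.497, 0.868, 0.002]
force: [-2.6, -0.1, 4.5]
width: 23.5
```

```bash
python3 go.py 516.3 192.2 240 71; python3 -c "
from bench import arm;print(arm.read_state()['wrist_torque'])"; python3 look.py t1
```

```text
pos [516.3 192.1 239.9] az 120.42 slide [ 0.1  0.  -0.1] turn [ 0.23 -0.09 49.42] t 9.95 F [-2.6 -0.1  4.5] w 23.5
[-0.0929851   0.49407827  0.06693173]
```

View pics/t1.png

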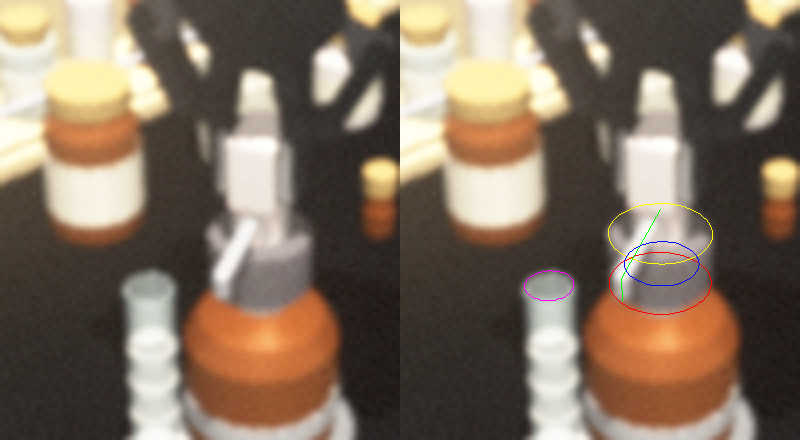

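Request:
apply_moves(slide=[[0.1,-0.3,0.8],[0,-0.1,0.8],[0,0,0.8]], turn=[[0,0,5],[0,0,5],[0,0,5]])

```text
clock: 10.42
ee_pos: [516.5, 191.9, 239.4]
eef_rot: [0.002, 0.606, 0.795, 0.003]
force: [-1.9, -1.1, 6.1]
width: 23.3
```

```bash
python3 go.py 516.3 192.2 240 71; python3 -c "
from bench import arm;print(arm.read_state()['wrist_torque'])"
```

```text
pos [516.5 191.9 239.4] az 105.35 slide [ 0.3 -0.1 -0.6] turn [ 0.39 -0.14 34.35] t 10.425 F [-1.9 -1.1  6.1] w 23.3
[-0.20714126  0.55890321  0.05661649]
```

Request:
apply_moves(slide=[[0,0,0.8],[0,0,0.8],[0,0,0.8]], turn=[[-0.3,0,5],[0,0,5],[0,0,5]])

```text
clock: 10.8
ee_pos: [515.8, 191.5, 239.0]
eef_rot: [0.003, 0.706, 0.708, 0.005]
force: [-3.7, 0.1, 6.8]
width: 23.1
```

```bash
python3 go.py 516.3 192.2 240 71; python3 -c "
from bench import arm;print(arm.read_state()['wrist_torque'])"
```

```text
pos [515.8 191.5 239. ] az 90.1 slide [ 0.7  0.5 -1. ] turn [ 0.62 -0.26 19.1 ] t 10.8 F [-3.7  0.1  6.8] w 23.1
[-0.04377513  0.60868415 -0.00199353]
```

Request:
apply_moves(slide=[[0,0.2,0.8],[0,0,0.8]], turn=[[0.4,-0.2,4],[0.2,0,4]])

```text
clock: 11.05
ee_pos: [516.6, 191.7, 239.1]
eef_rot: [0.001, 0.755, 0.656, 0.002]
force: [-1.2, 0.4, 4.7]
width: 23.2
```

```bash
python3 go.py 516.3 192.2 240 71; python3 -c "
from bench import arm;print(arm.read_state()['wrist_torque'])"; python3 look.py t2
```

```text
pos [516.6 191.7 239.1] az 81.99 slide [ 0.4 -0.3 -0.9] turn [ 0.2  -0.09 10.99] t 11.05 F [-1.2  0.4  4.7] w 23.2
[-0.17463046  0.39088881  0.06696431]
```

View pics/t2.png

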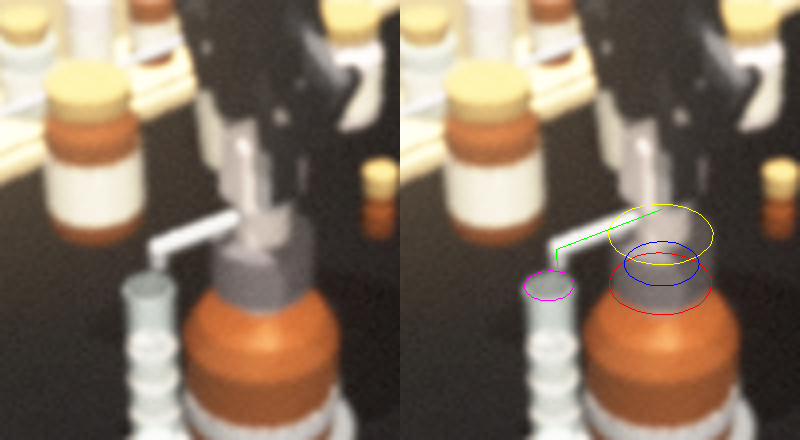

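View pics/t2_t.png

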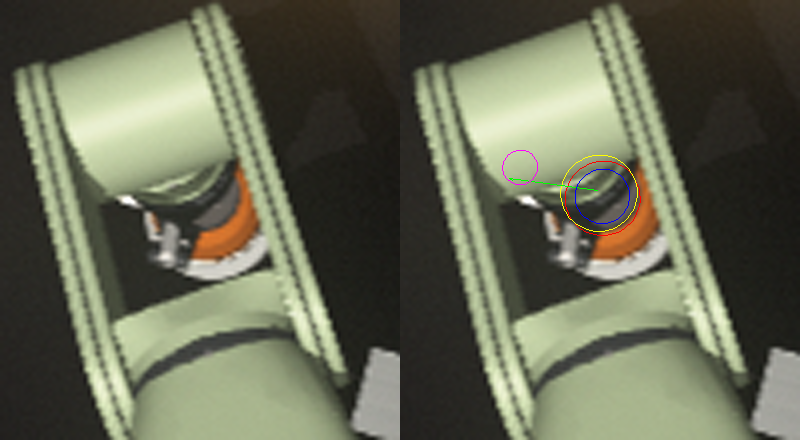

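Request:
apply_moves(slide=[[0.2,0,0.9],[0,0,0.9],[0,0,0.6]], turn=[[0.2,0,4],[0,0,4],[0,0,3]])

```text
clock: 11.52
ee_pos: [517.1, 191.8, 238.7]
eef_rot: [0.0, 0.814, 0.58, 0.002]
force: [-2.4, 0.2, 5.7]
width: 23.0
```

```bash
python3 go.py 516.3 192.2 240 70.5; python3 -c "
from bench import arm;print(arm.read_state()['wrist_torque'])"; python3 look.py t3
```

```text
pos [517.1 191.8 238.7] az 70.97 slide [ 0.1 -0.8 -1.3] turn [ 0.12 -0.15  0.47] t 11.525 F [-2.4  0.2  5.7] w 23.0
[-0.07260287  0.52175224  0.08218169]
```

View pics/t3.png

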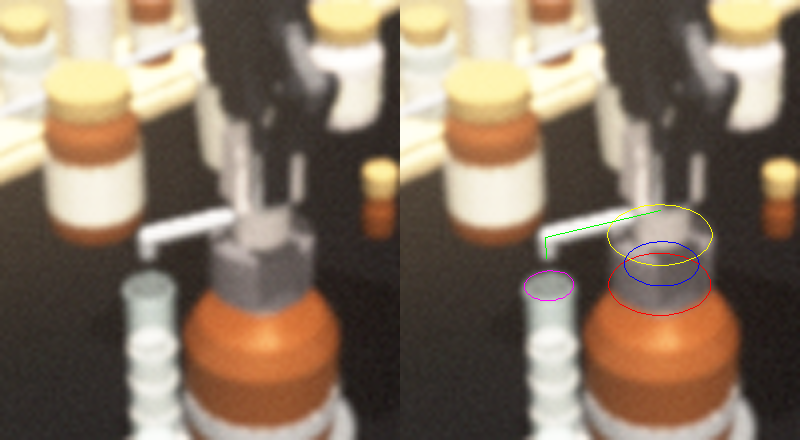

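View pics/t3_t.png

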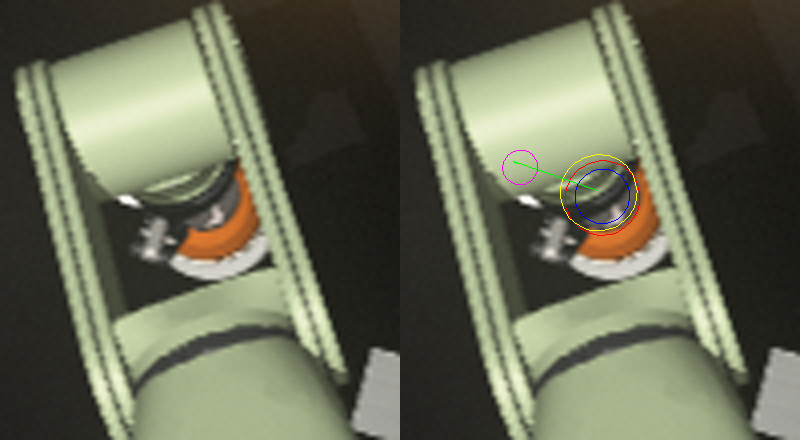

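```bash
python3 - <<'E'
from ov import *
f=arm.grab_frame('side')
cy=np.array([537.3,249.9]);n=np.array([516.6,191.5])
cu=[(circ(cy,12.5,126),(255,0,255)),(np.array([[*cy,126],[*cy,143.5]]),(0,255,0))]
for da,col in((-6,(0,0,255)),(6,(255,0,0))):
    a=np.arctan2(*(cy-n)[::-1])+np.radians(da); p=n+62*np.array([np.cos(a),np.sin(a)]); cu.append((np.array([[*p,143.5],[*p,157]]),col))
g=draw('side',f,(210,198,40,40),10,[]);h=draw('side',f,(210,198,40,40),10,cu)
cv2.imwrite('pics/tip.png',np.hstack([g,h]))
E
```

```text
(no output)
```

View pics/tip.png

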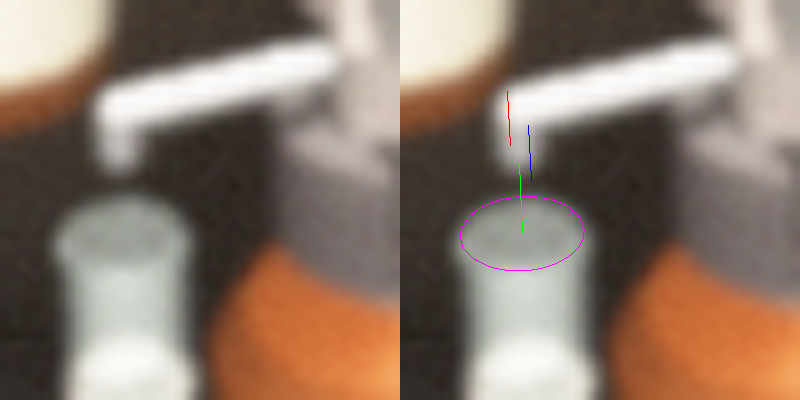

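The spout end (crop (521,165)) stands over the rim centre (crop (522,234)), within about 1 degree of the predicted line. Relax, then open.

Request:
apply_moves(slide=[[-0.2,0,0],[0,0,0]], turn=[[0,0,0.4],[0,0,0]])

```text
clock: 11.92
ee_pos: [517.1, 191.8, 238.8]
eef_rot: [0.0, 0.815, 0.579, 0.002]
force: [-0.9, 0.3, 2.1]
width: 23.6
```

```bash
python3 go.py 516.3 192.2 240 70.5; python3 -c "
from bench import arm;print(arm.read_state()['wrist_torque'])"
```

```text
pos [517.1 191.8 238.8] az 70.73 slide [ 0.1 -0.9 -1.2] turn [ 0.14 -0.18  0.23] t 11.925 F [-0.9  0.3  2.1] w 23.6
[-0.06133018  0.37388133  0.03337323]
```

Dropping the push from 7 to 3.5 N let the head rise only 0.1 mm, so the ridges carry it. Open.

Request:
apply_moves(slide=[[0,0,0],[0,0,0],[0,0,0],[0,0,0],[0,0,0],[0,0,0]], turn=[[0,0,0],[0,0,0],[0,0,0],[0,0,0],[0,0,0],[0,0,0]], claw=1)

```text
clock: 12.68
ee_pos: [517.8, 191.7, 237.7]
eef_rot: [0.001, 0.815, 0.579, 0.002]
force: [-0.2, -0.8, -0.0]
width: 85.1
```

Request:
apply_moves(slide=[[0,0,-10],[0,0,-30],[0,0,-45],[0,0,-45],[0,0,0]], turn=[[0,0,0],[0,0,0],[0,0,0],[0,0,0],[0,0,0]])

```text
clock: 13.3
ee_pos: [517.3, 191.5, 374.4]
eef_rot: [0.001, 0.815, 0.579, 0.003]
force: [-0.2, 0.3, 0.2]
width: 84.9
```

```bash
cat > tip.py <<'E'
from ov import *
import sys
f=arm.grab_frame('side');b=arm.grab_frame('top')
cy=np.array([537.3,249.9]);n=np.array([516.8,191.5])
cu=[(circ(cy,12.5,126),(255,0,255)),(np.array([[*cy,126],[*cy,143.5]]),(0,255,0)),(circ(n,27,109.2),(0,0,255)),(circ(n,27,141.2),(0,255,255))]
cv2.imwrite('pics/%s.png'%sys.argv[1],np.hstack([draw('side',f,(205,170,65,80),6,[]),draw('side',f,(205,170,65,80),6,cu)]))
cv2.imwrite('pics/%s_t.png'%sys.argv[1],np.hstack([draw('top',b,(180,170,65,80),6,[]),draw('top',b,(180,170,65,80),6,cu)]))
E
python3 tip.py fin; python3 go.py 516.3 192.2 360 70.5
```

```text
pos [516.1 191.1 370.3] az 70.78 slide [ 1.1 -0.2 10.3] turn [-0.04  0.03  0.28] t 13.4 F [ 0.3  0.  -0.5] w 85.9
```

View pics/fin.png

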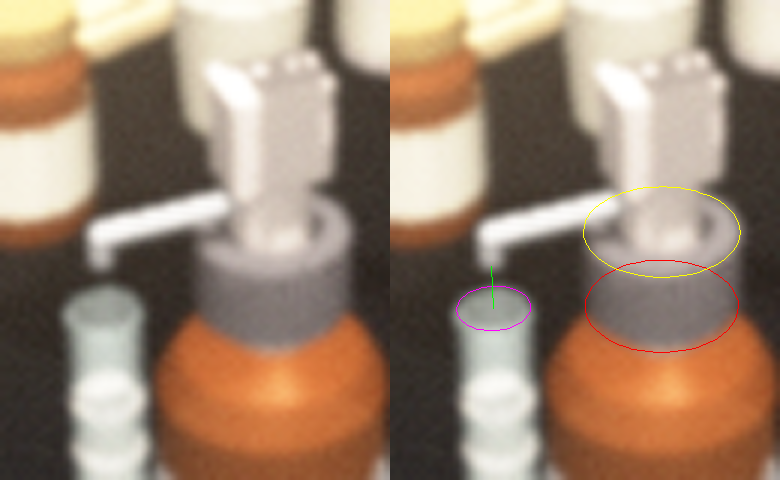

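View pics/fin_t.png

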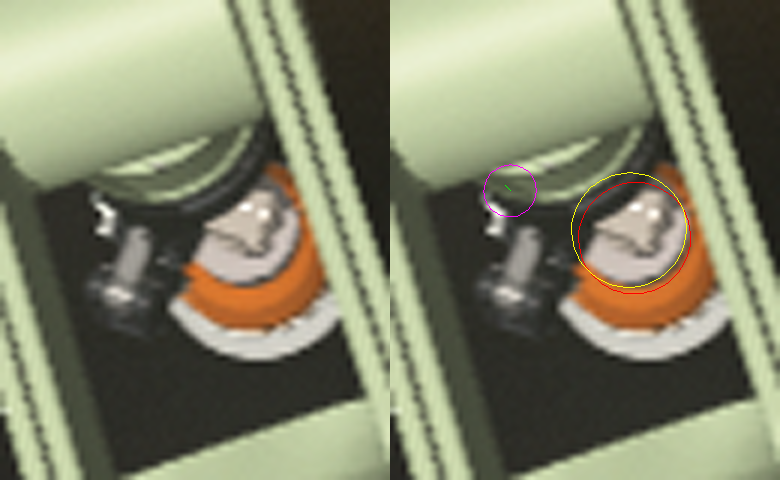

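Released, and the head stayed seated (skirt at the predicted height). I'll move the arm aside for a clear top view.

Request:
apply_moves(slide=[[-40,14,0],[-55,19,0],[-55,19,0],[-55,19,0],[-55,19,0],[-40,14,0],[0,0,0]], turn=[[0,0,0],[0,0,0],[0,0,0],[0,0,0],[0,0,0],[0,0,0],[0,0,0]])

```text
clock: 14.28
ee_pos: [512.8, -134.9, 358.9]
eef_rot: [-0.007, 0.814, 0.58, -0.009]
force: [-0.8, 1.2, 0.7]
width: 85.6
```

```bash
python3 tip.py fin2; python3 -c "
from h import *
snap('side','full',None,1)"
```

```text
(no output)
```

View pics/fin2_t.png

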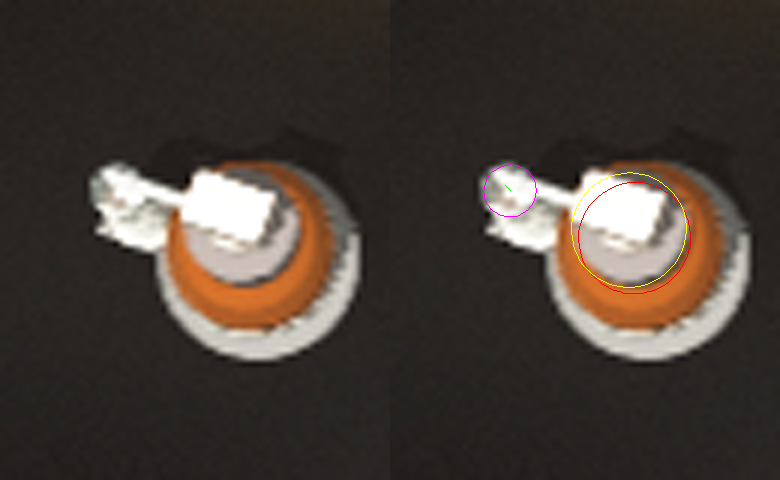

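View pics/full.png

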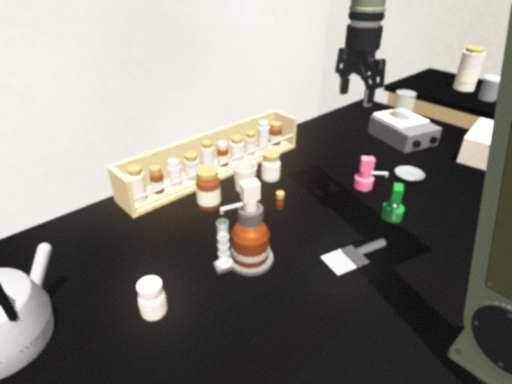

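```bash
python3 - <<'E'
from ov import *
f=arm.grab_frame('top');cv2.imwrite('pics/z.png',draw('top',f,(190,190,45,35),16,[]))
E
```

```text
(no output)
```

View pics/z.png

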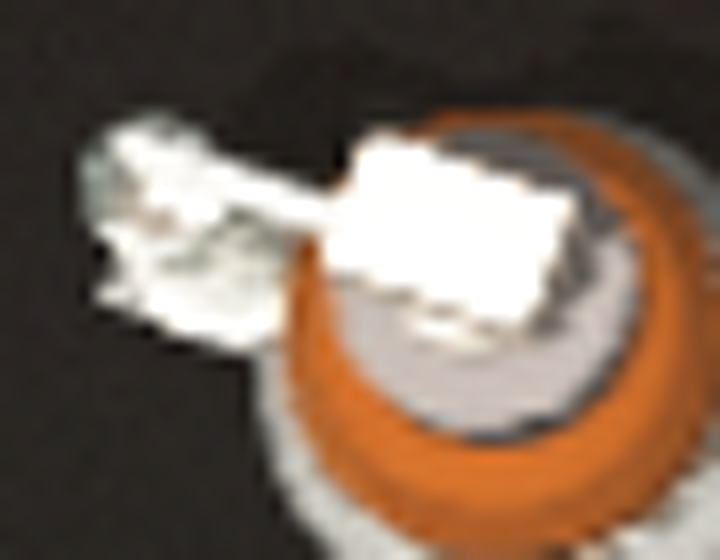

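```bash
python3 - <<'E'
from h import *
Z=lambda x,y:(190-.5+x/16,190-.5+y/16)
az=lambda p,q:np.degrees(np.arctan2(*(q-p)[1::-1]))
P=lambda x,y,z:atz('top',Z(x,y),z)
print('grip edges',az(P(578,192,204),P(375,130,204)),az(P(515,335,204),P(325,265,204)))
print('spout c',az(P(325,205,156),P(135,145,156)), 'elbow end',P(115,140,156))
g=(P(578,192,204)+P(375,130,204)+P(515,335,204)+P(325,265,204))/4;print('grip c',g)
print('mouth', az(g,np.array([537.3,249.9,0])))
E
```

```text
grip edges 72.99062461853839 69.84287789925969
spout c 72.49632505038733 elbow end [541.63219376 253.92215784 156.        ]
grip c [519.45397469 190.89954063 204.        ]
mouth 73.17086967932427
```

```bash
python3 -c "
from bench import arm
print(arm.job_done(), arm.read_state()['clock'])"
```

```text
the job is handed in; nothing more can be done
the job is handed in; nothing more can be done
```

The white dispenser head is screwed onto the amber bottle, released, and handed in. The arm stands clear of it, and my last camera call was at about 14.5 s of the 51 s limit.

- **Thread start:** I read the gaps in the ridges from the top picture, which put the spout about 68° counter-clockwise of the cylinder. The lugs went down the gap at ridge height with no vertical contact. I then pressed about 1.3 mm into the seal and turned 68° clockwise.
- **Seal:** By arm height the seal is squeezed about 3 mm. When I eased the downward push by about 3.6 N before letting go, the head rose only 0.1 mm, so the ridges hold it. Forces read at the end of each move stayed below about 8 N.
- **Spout:** After release, the side view shows the spout end over the mouth, about 1 mm off the predicted line. The top view puts the spout and grip at 70–73°, with the cylinder at 70–73°.
- **Weaker check:** A rough top-view estimate put the spout end about 3 mm off the mouth's centre. That picture is coarse, and the end still falls inside the 25 mm mouth.
- **Surroundings:** The vial, jars and coloured look-alikes stand as before in the final side picture.

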